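# Wedge a boxwood blank tight in the carver's bench vise

## Robot

A 6-joint arm with a two-finger parallel gripper is mounted at the origin on the work surface. World frame = base frame: x ahead of the robot, y to its left, z up, the work surface at z = 0. Lengths are in m, angles in degrees, forces in N, time in s.
With the tool pointing down it reaches from about 0.25 to 0.725 m from the base axis. Payload 9.7 kg.
Tool frame: the origin (TCP) lies between the finger pads; the fingertips stand 19 mm ahead of it and the grasp point (between the pads) is the TCP; x points along the fingers, y is the direction in which the jaws open and shut, and the axes are right-handed (so a half turn about x gives the same grasp; the last joint's range is limited). The gripper opens to 85 mm and grips with 20 to 120 N. Pads are 22 mm wide; open, the fingers measure 114 mm over their backs; the gripper's body (76 mm by 85 mm) begins 54 mm behind the grasp point. The pads swing forward as they close: fully open they stand 13 mm farther back than shut.
Start: joints at [63.598, 4.979, 10.078, 95.1, 0, 90], TCP at [0.245, 0.493, 0.25] pointing down, gripper open.
Joint ranges: [-179.16, 179.16], [-48.56, 103.87], [-65.8, 70.77], [-126.05, 130.52], [-82.76, 87.17], [-180, 180]. Speed limits (degrees/s): [127.2, 127.2, 147.25, 180, 180, 180].

## Interface

Orientations are given as [roll, pitch, yaw] about the fixed x, y, z axes, in that order (R = Rz(yaw) Ry(pitch) Rx(roll)).
In Python, from workcell import bot gives the robot as it stands. The module is installed in compiled form; this text tells all that it offers.
- The arm moves only by the shell command python3 -m handwheel 'ROWS' [FORCE]. ROWS is JSON, a list of rows, each a list of 7 numbers: the turn, a rotation vector about the tool's x, y, z in degrees, then the shift along the tool's x, y, z in m, then the closure, from -1 (fully open) to 1 (shut), so that 0 is half open. In form: [[ax, ay, az, dx, dy, dz, fingers], ...]. A call has 1 to 20 rows; each row is the pose to reach, as a shift and turn from the pose commanded when the call began, along the tool's axes at that moment; what a row does not reach only later rows make up. A row lasts 1/8 s, in which the tool goes at most 62.5 mm and 10.7 degrees, less where a joint would pass 70% of its speed; a pose out of reach is approached as far as the arm can. A call with a gripper value outside its range is refused whole. The fingers move at their own pace and stop on an object; FORCE is the grip in N (left out, the last holds). Time passes only in rows, so rows that repeat a pose let the fingers close. It gives the time, the measured TCP pose, the force and the opening at its end, in the units of the state.
- bot.get_obs(): the state, without advancing time (a new reading comes with each control period).
- bot.camera(name): name is "scene" or "top" or "wrist"; returns a dict with "frame" (384x512x3 uint8, red, green, blue), "fx", "fy", "cx", "cy" (pixels), "k1" (the pictures are not rectified: a ray, as slopes to the right and down, at radius r is drawn at 1 + k1 r^2 times it, then the intrinsics apply), "R" (3x3) and "t" (3): a world point X has camera coordinates R X + t; the wrist camera has in their place "tool_from_camera" (4x4, takes a point from camera to tool coordinates, whose origin is the TCP and whose axes are the tool frame's). Camera axes: x right, y down, z forward; pixel columns grow to the right and rows downward; lengths in m; the calibration is good to about 2 mm. A picture is of the moment at which its call begins: read the wrist's pose just before it. There is no depth.
- bot.job_done(): hands the job in, once; it reports no verdict.
Trained networks look in a picture, given as the dict that the camera call returned (one of the last four; its "shot" number tells which), for a name from the list of things; names that differ only in an ending like _2 or _b are one class to them, and where a whole thing is asked for, a point or a joint stands for the part that bears it (a point fixed in the world has none). Each returns a list of dicts, best first, with "conf" (0 to 1); they miss things now and then, are a little off and sometimes report something else, mostly with a low value. They report only what shows in the picture. A call takes as long as a camera call.
- bot.look_for(name, picture): "bbox" ([left, top, width, height] as shares, 0 to 1, of the picture: columns of its width, rows of its height, round what is visible of it).
- bot.tip_of(name, picture): "centre" ([column, row] as shares, 0 to 1, of the picture: columns of its width, rows of its height: a listed point, or the origin of a listed thing).
The state is a dict: "time": time; "q": joint angles; "qd": joint speeds; "joint_efforts": joint torques, N m; "ee_pos": TCP position; "tcp_rot": TCP orientation; "wrist_force": force on the tool from outside, world axes, zero at the start; "torque": the same for the moment, N m; "opening": finger opening in m.
Only numpy, scipy, OpenCV 4.12 (cv2) and the standard library are available. Lean on these libraries where they do the work, as an engineer would, in place of code of your own. Each camera call takes 0.05 s, during which the arm holds its last target.

## Task

Clamp the boxwood blank for carving: take the walnut wedge out of its stand and stand it, thin end down, loosely in the slot of the wooden wedge vise, and let go of it. Then pick up the brass-footed striker and drive the wedge down with the striker's foot, gently but until it stops going in and the blank is held tight. Finally stand the striker upright on the bench again and leave the other things on the bench where they are.

Things in the scene. Friction and masses are not known exactly. Their poses are not given: they have to be found in the camera images.
- vise: Fixed wooden wedge vise. Origin on the bench under the middle of the wedge slot; z up, x along the vise from slot to blank, y across. Bed: x -40 to +130 mm, 50 mm wide, 15 mm high. On it, by growing x: fixed cheek (x -34 to -7.5 mm, 50 mm wide), slot, sliding jaw, blank, end stop. Cheek, jaw, slot side plates and end stop all reach z = 90 mm.
- vise_slot (a point): Centre of the slot's mouth with the jaw open, 90 mm above the bench; axes as the vise. There the slot is 15 mm wide (x), narrowing evenly on both sides by 2 mm per 10 mm of depth, to match the wedge; along y it is 38 mm long, between two 6 mm thick side plates (outer faces y = +-25 mm, x -34 to +12 mm). 75 mm deep.
- jaw (a joint): Travel (m) of the sliding jaw, 34 mm wide, along the vise's x: 0 = fully open, as at the start; grows as the wedge pushes it to the blank. Slides stiffly, at about 1.5 N. It travels 1 to 6 mm until the blank meets the end stop's firm cork face; the stop is set anew each time, so the exact travel is not known beforehand.
- jaw_face (a point): Centre of the jaw's face that meets the blank.
- blank: Loose boxwood block, half carved: 36 mm (x) by 32 mm (y) by 40 mm high with a low 13 mm dome on top, standing on the vise bed between jaw and end stop. Origin: centre of its underside.
- wedge: Walnut wedge, 100 mm long, 30 mm wide (y), 8 mm thick (x) at the thin end, 28 mm at the thick end, tapered alike on both 30 mm wide faces (either way round fits). Origin: centre of the thin end; z to the thick end. Stands thin end down in its stand, lifts straight out; grip its two flat parallel sides (30 mm apart along y).
- wedge_top (a point): Centre of the wedge's thick end, to be struck. Let go in the slot, the wedge rests with its thin end about 35 mm below the mouth. About 1 to 5 N then moves it: 5 mm per mm of jaw travel (5 to 30 mm), then stops, at about 6 N per mm. A push of 13 to 20 N at the stop sets it fast, held by friction; over 35 N from the striker bruises the work.
- stand: Fixed lacquered stand for the wedge, 80 by 64 mm, 45 mm high, with one slot; the wedge's thin end rests 10 mm above the bench, so its top is at 110 mm. Origin: centre of the underside; yaw as the wedge.
- striker: Loose upright striker: a brass foot disc 36 mm across and 8 mm high under a round walnut stick 24 mm across, 110 mm high in all, about 0.12 kg, standing on the bench. Origin: centre of the underside of the foot (the striking face); z up along the stick.
- pot: Lidded blue porcelain pot, 72 mm across, 77 mm high. Leave alone.
- loupe: Brass magnifying loupe lying flat, 60 mm ring with a 65 mm handle along -x. Leave alone.
- whetstone: Pale grey whetstone, 150 by 50 by 22 mm. Leave alone.
- burnisher: Walnut burnishing stick lying flat, 175 mm long, 14 mm wide, 10 mm thick. Leave alone.
- shim: Small thin walnut shim lying on the bench, 70 by 22 by 12 mm. Not the wedge; leave alone.
- turntable: Fixed iron turntable, 120 mm across, 32 mm high, with a half-carved 47 mm boxwood gourd on it.

How it is judged (in metres and radians):
On the way, in this order (a step that is already met when the one before it is completed fails the run):
1. the wedge stands thin end down in the vise slot, let go of, with the blank not yet held tight (z of wedge in the frame of vise_slot below -0.025 m and x of wedge in the frame of vise_slot between -0.008 and 0.008 m and y of wedge in the frame of vise_slot between -0.008 and 0.008 m and angle between wedge's own z axis and vertical below 0.15 rad and contact force between the fingers and wedge below 0.1 N and contact force between jaw and blank below 3 N), for 0.2 s.
2. the striker drives the wedge until the jaw holds the blank against the end stop (contact force between striker and wedge above 4 N and contact force between jaw and blank above 7 N), for 0.02 s.
At the end, for the whole second after the job is handed in: The wedge stands (within 0.15 rad) at rest in the slot, thin end over 36 mm below the mouth, and by itself keeps the jaw pressing the blank with over 7 N; the blank is upright (0.15 rad); the striker stands upright (0.1 rad) on the bench, released and at rest (contact force between jaw and blank above 7 N and z of wedge in the frame of vise_slot below -0.036 m and angle between each of wedge, blank's own z axis and vertical below 0.15 rad and linear speed of wedge below 0.01 m/s and height (world z) of striker between -0.004 and 0.004 m and angle between striker's own z axis and vertical below 0.1 rad and linear speed of striker below 0.02 m/s and contact force between striker and wedge below 0.1 N); the robot touches nothing.
It fails at once if the striker presses the wedge with more than 35 N (contact force between striker and wedge above 35 N).
It fails at once if the wedge is driven tight by the fingers instead of the striker (contact force between the fingers and wedge above 1 N and contact force between jaw and blank above 3 N).
It fails at once if another thing on the bench is moved by more than 30 mm (distance of any of pot, loupe, whetstone, burnisher, shim from where it was at the start of the episode above 0.03 m).
It also fails if it takes over 58 s, if anything falls off the work surface, if the arm or the gripper's body presses on something with over 40 N, if the wrist force passes 120 N, or if a joint passes its speed limit or range.

## Working session

There is one attempt and no reset: what is moved stays moved. The work goes in short steps, Python scripts to look and compute and a shell command to move; the robot and the scene stay as the last step left them, time stands still between calls to the robot, and variables do not carry over. Pictures are saved under pics/ and viewed, and the job is handed in when it is done.

```bash
mkdir -p pics; cat > h.py <<'E'
import numpy as np, cv2, json
from workcell import bot
from scipy.spatial.transform import Rotation as Ro
NAMES=["vise","vise_slot","jaw_face","blank","wedge","wedge_top","stand","striker","pot","loupe","whetstone","burnisher","shim","turntable"]
def save(p,n): cv2.imwrite("pics/"+n,cv2.cvtColor(p["frame"],cv2.COLOR_RGB2BGR))
def campose(p,obs=None):
    if "R" in p: R=np.array(p["R"]);t=np.array(p["t"]);return R.T,-R.T@t
    T=np.array(p["tool_from_camera"]); Rt=Ro.from_euler('xyz',obs["tcp_rot"],degrees=True).as_matrix()
    return Rt@T[:3,:3], Rt@T[:3,3]+np.array(obs["ee_pos"])
def ray(p,px,obs=None):
    K=np.array([[p["fx"],0,p["cx"]],[0,p["fy"],p["cy"]],[0,0,1.]])
    u=cv2.undistortPoints(np.array([[px]],float),K,np.array([p["k1"],0,0,0,0.]))[0,0]
    R,c=campose(p,obs); d=R@np.array([u[0],u[1],1]); return c,d/np.linalg.norm(d)
def atz(p,px,z,obs=None):
    c,d=ray(p,px,obs); return c+d*(z-c[2])/d[2]
def proj(p,X,obs=None):
    R,c=campose(p,obs); x=R.T@(np.array(X,float)-c); a=x[:2]/x[2]; a=a*(1+p["k1"]*(a@a))
    return np.array([p["fx"]*a[0]+p["cx"],p["fy"]*a[1]+p["cy"]])
def tri(rays):
    A=np.zeros((3,3));b=np.zeros(3)
    for c,d in rays:
        M=np.eye(3)-np.outer(d,d);A+=M;b+=M@c
    X=np.linalg.solve(A,b); return X,[np.linalg.norm((np.eye(3)-np.outer(d,d))@(X-c)) for c,d in rays]
E
python3 - <<'E'
from h import *
o=bot.get_obs();print(o)
P={}
for n in ["scene","top","wrist"]:
    P[n]=bot.camera(n);save(P[n],n+"0.png")
    print(n,P[n]["fx"],P[n]["k1"],campose(P[n],o)[1].round(3))
for nm in ["vise_slot","vise","wedge_top","wedge","stand","striker","blank","jaw_face","turntable"]:
    r=[]
    for n in ["scene","top","wrist"]:
        d=bot.tip_of(nm,P[n])
        print(nm,n,[(np.round(np.array(a["centre"])*[512,384],1).tolist(),round(a["conf"],2)) for a in d[:2]])
        if d and n!="wrist" and d[0]["conf"]>.3: r.append(ray(P[n],np.array(d[0]["centre"])*[512,384]))
    if len(r)==2: X,e=tri(r);print("   tri",X.round(4),np.round(e,4))
E
```

```text
{'time': 0.0, 'q': array([6.35988563e+01, 5.01210611e+00, 1.00366941e+01, 9.50996635e+01,
       6.26513021e-04, 8.99979269e+01]), 'qd': array([ 0.03706459, -0.0050408 ,  0.0486223 ,  0.01459786,  0.05161646,
       -0.01516672]), 'joint_efforts': array([-4.06424515e-03, -5.20389283e+01,  4.64804113e+01,  1.65614864e-02,
       -6.01452234e-05,  4.51988569e-06]), 'ee_pos': array([0.24447189, 0.49246728, 0.24959346]), 'tcp_rot': array([ -90.4802015 ,   89.92492195, -116.87927257]), 'wrist_force': array([-0.04245981,  0.08111011, -1.18565244]), 'torque': array([-0.01631452, -0.00015827, -0.02534586]), 'opening': 0.08515253541163774}
scene 364.40294332003884 -0.10698408361364249 [ 1.077 -0.42   0.476]
top 375.315959476005 0.009034045275505607 [0.529 0.012 0.906]
wrist 291.9782482863323 0.017927534634983026 [0.182 0.523 0.373]
vise_slot scene [([240.6, 207.4], 0.85), ([111.7, 279.1], 0.62)]
vise_slot top [([268.1, 167.3], 0.9), ([270.3, 173.5], 0.58)]
vise_slot wrist []
   tri [ 0.6138 -0.0338  0.093 ] [0.0023 0.0023]
vise scene [([240.9, 245.7], 0.7)]
vise top [([269.8, 173.7], 0.6)]
vi
[... 421 characters left out ...]
 282.4], 0.7)]
stand top [([372.7, 211.1], 0.89)]
stand wrist []
   tri [ 0.5161 -0.2875 -0.0101] [0.0059 0.0059]
striker scene [([305.7, 182.9], 0.59)]
striker top [([282.5, 257.0], 0.65), ([139.6, 209.0], 0.57)]
striker wrist []
   tri [0.545  0.024  0.1366] [0.1409 0.1409]
blank scene [([261.1, 231.6], 0.75), ([100.4, 232.2], 0.25)]
blank top [([249.3, 170.0], 0.82)]
blank wrist []
   tri [0.6192 0.0102 0.0147] [0.0019 0.0019]
jaw_face scene [([111.4, 234.2], 0.61), ([257.2, 221.1], 0.6)]
jaw_face top [([282.7, 259.2], 0.25)]
jaw_face wrist []
turntable scene [([217.4, 320.2], 0.89)]
turntable top [([333.0, 121.1], 0.86)]
turntable wrist []
   tri [ 0.7357 -0.1974  0.0032] [0.0009 0.0009]
```

View pics/scene0.png

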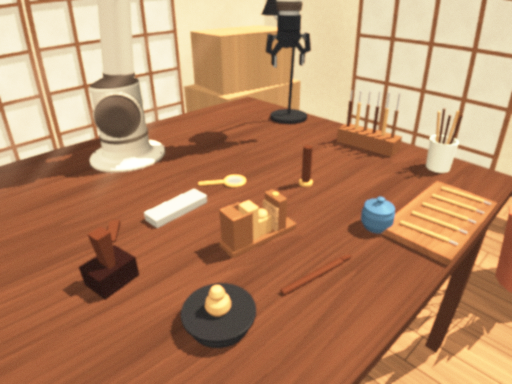

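View pics/top0.png

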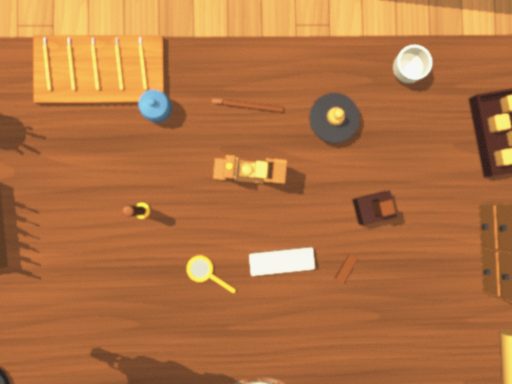

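View pics/wrist0.png

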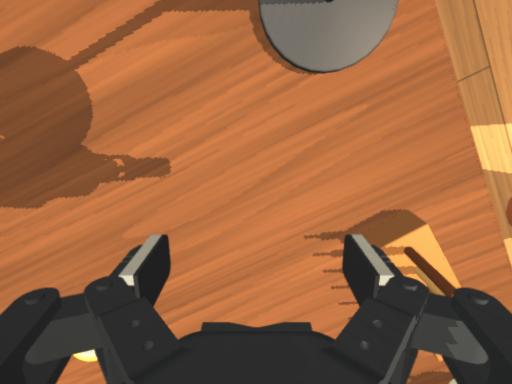

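Scene: vise at about (255,170) in top, stand with wedge at (377,208), striker at (140,210), all matching the scene view. Tip_of's striker detections disagree, so I'll measure that by its foot.

```bash
cat >> h.py <<'E'
def tool(o): return Ro.from_euler('xyz',o["tcp_rot"],degrees=True).as_matrix()
def goal(o,pos,psi):
    """tool down, tool y axis at world angle psi (deg, mod 180 chosen by nearest)"""
    R=tool(o); best=None
    for k in (0,180):
        a=np.radians(psi+k); y=np.array([np.cos(a),np.sin(a),0]);x=np.array([0,0,-1.]);z=np.cross(x,y)
        G=np.stack([x,y,z],1); rv=np.degrees(Ro.from_matrix(R.T@G).as_rotvec())
        q6=o["q"][5]
        s=R.T@(np.array(pos)-o["ee_pos"])
        print("k",k,"rotvec",rv.round(2),"shift",s.round(4),"q6",round(float(q6),1))
E
python3 - <<'E'
from h import *
o=bot.get_obs();print(tool(o).round(3))
T=bot.camera("top");S=bot.camera("scene");W=bot.camera("wrist");print(np.array(W["tool_from_camera"]).round(3))
for px in [(143,211)]: print("striker foot top",atz(T,px,0.006), )
print("scene foot",atz(S,(305.7,182.9),0.0))
for z,px in [(0.015,(215,157)),(0.015,(214,180)),(0.09,(287,160)),(0.09,(286,184))]: print(px,atz(T,px,z))
for px in [(354,200),(391,191),(398,217),(361,226)]: print("stand",px,atz(T,px,.045))
big=cv2.resize(T["frame"][130:240,200:420],None,fx=3.6,fy=3.6,interpolation=cv2.INTER_CUBIC)
cv2.imwrite("pics/topz.png",big[:,:,::-1])
big=cv2.resize(S["frame"][170:310,60:320],None,fx=3,fy=3,interpolation=cv2.INTER_CUBIC)
cv2.imwrite("pics/scz.png",big[:,:,::-1])
for n in ["striker","shim","loupe","pot"]:
  for p in(S,T):
    d=bot.look_for(n,p);print(n,[(np.round(np.array(a["bbox"])*[512,384,512,384]).tolist(),round(a["conf"],2)) for a in d[:2]])
E
```

```text
[[ 0.     0.445  0.896]
 [-0.     0.896 -0.445]
 [-1.     0.     0.   ]]
[[-0.    -0.279  0.96  -0.123]
 [ 1.     0.001  0.    -0.   ]
 [-0.001  0.96   0.279 -0.07 ]
 [ 0.     0.     0.     1.   ]]
striker foot top [0.52599288 0.26212291 0.006     ]
scene foot [0.52901709 0.26625    0.        ]
(215, 157) [0.6503781  0.08952679 0.015     ]
(214, 180) [0.5956788  0.09279826 0.015     ]
(287, 160) [ 0.63087679 -0.07396664  0.09      ]
(286, 184) [ 0.57828401 -0.07049171  0.09      ]
stand (354, 200) [ 0.54086034 -0.23188526  0.045     ]
stand (391, 191) [ 0.55995242 -0.31921377  0.045     ]
stand (398, 217) [ 0.49932249 -0.33342262  0.045     ]
stand (361, 226) [ 0.48051981 -0.2462452   0.045     ]
striker [([300.0, 145.0, 10.0, 42.0], 0.76), ([238.0, 201.0, 21.0, 37.0], 0.73)]
striker [([120.0, 203.0, 31.0, 19.0], 0.58)]
shim [([92.0, 224.0, 25.0, 46.0], 0.75), ([239.0, 202.0, 17.0, 37.0], 0.56)]
shim [([334.0, 256.0, 20.0, 26.0], 0.88)]
loupe [([199.0, 176.0, 46.0, 10.0], 0.71), ([241.0, 201.0, 15.0, 36.0], 0.32)]
loupe [([189.0, 256.0, 46.0, 36.0], 0.73), ([353.0, 194.0, 41.0, 31.0], 0.18)]
pot [([358.0, 198.0, 37.0, 35.0], 0.64)]
pot [([138.0, 88.0, 35.0, 33.0], 0.81), ([213.0, 158.0, 72.0, 25.0], 0.73)]
```

View pics/topz.png

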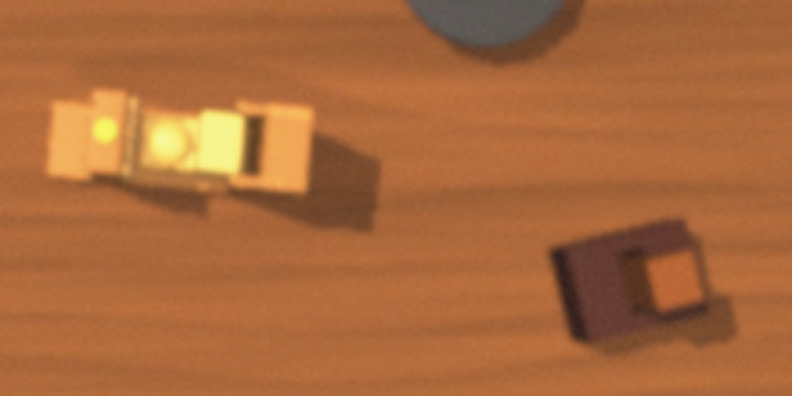

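View pics/scz.png

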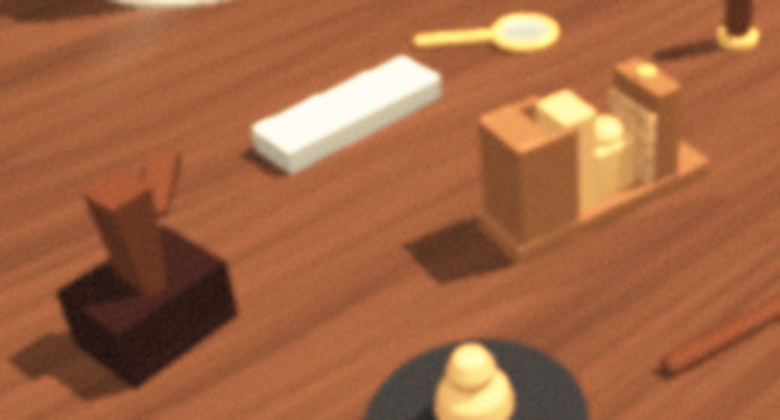

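```bash
python3 - <<'E'
from h import *
o=bot.get_obs(); goal(o,[0.516,-0.287,0.28],12)
E
```

```text
k 0 rotvec [51.6  0.   0. ] shift [-0.0297 -0.5776  0.5898] q6 90.0
k 180 rotvec [-128.4   -0.     0. ] shift [-0.0297 -0.5776  0.5898] q6 90.0
```

```bash
python3 -m handwheel '[[51.6,0,0,-0.03,-0.578,0.59,-1],[51.6,0,0,-0.03,-0.578,0.59,-1],[51.6,0,0,-0.03,-0.578,0.59,-1],[51.6,0,0,-0.03,-0.578,0.59,-1],[51.6,0,0,-0.03,-0.578,0.59,-1],[51.6,0,0,-0.03,-0.578,0.59,-1],[51.6,0,0,-0.03,-0.578,0.59,-1],[51.6,0,0,-0.03,-0.578,0.59,-1],[51.6,0,0,-0.03,-0.578,0.59,-1],[51.6,0,0,-0.03,-0.578,0.59,-1],[51.6,0,0,-0.03,-0.578,0.59,-1],[51.6,0,0,-0.03,-0.578,0.59,-1],[51.6,0,0,-0.03,-0.578,0.59,-1],[51.6,0,0,-0.03,-0.578,0.59,-1],[51.6,0,0,-0.03,-0.578,0.59,-1],[51.6,0,0,-0.03,-0.578,0.59,-1],[51.6,0,0,-0.03,-0.578,0.59,-1],[51.6,0,0,-0.03,-0.578,0.59,-1]]' 20
python3 - <<'E'
from h import *
o=bot.get_obs();W=bot.camera("wrist");save(W,"w1.png");print(o["ee_pos"],o["tcp_rot"],o["q"].round(1))
for n in ["wedge_top","wedge","stand"]:
  d=bot.tip_of(n,W);print(n,[(np.round(np.array(a["centre"])*[512,384],1).tolist(),round(a["conf"],2)) for a in d[:2]])
  z={"wedge_top":.11,"wedge":.01,"stand":0}[n]
  if d: print(atz(W,np.array(d[0]["centre"])*[512,384],z,o))
E
```

```text
time: 4.3
ee_pos: [0.516, -0.2865, 0.2809]
tcp_rot: [48.1, 89.9, -29.8]
wrist_force: [-0.6, 0.1, -0.1]
opening: 0.0854
[ 0.51598503 -0.28653355  0.28090802] [ 48.14399947  89.94817526 -29.7924201 ] [-29.   11.5  20.8  99.3  -0.   48.9]
wedge_top [([263.3, 170.5], 0.93)]
[ 0.52395219 -0.28401859  0.11      ]
wedge [([262.7, 152.9], 0.58)]
[ 0.52529928 -0.28270268  0.01      ]
stand [([261.7, 150.5], 0.66)]
[ 0.52376414 -0.28133057  0.        ]
```

View pics/w1.png

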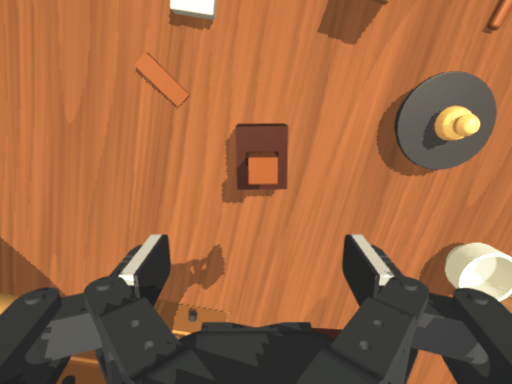

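```bash
python3 - <<'E'
import cv2
f=cv2.imread("pics/w1.png")[110:205,215:310]
cv2.imwrite("pics/w1z.png",cv2.resize(f,None,fx=6,fy=6,interpolation=cv2.INTER_CUBIC))
E
```

```text
(no output)
```

View pics/w1z.png

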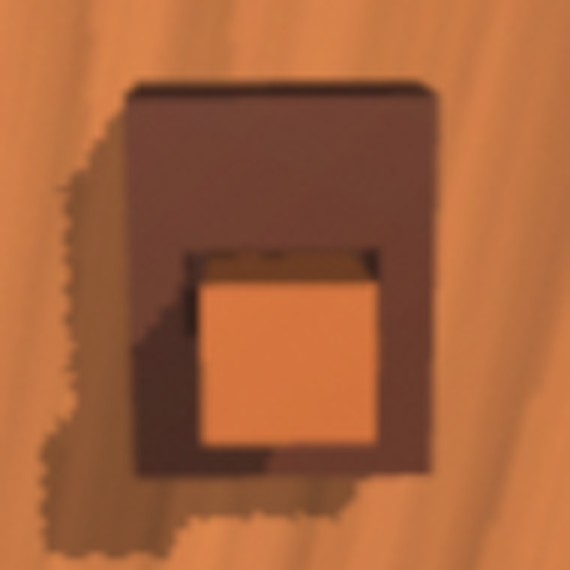

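```bash
python3 - <<'E'
from h import *
o=bot.get_obs();W=bot.camera("wrist")
f=lambda u:(215+(u[0]+.5)/6-.5,110+(u[1]+.5)/6-.5)
for z,L in [(.11,[(198,283),(378,281),(378,445),(200,447)]),(.045,[(128,97),(437,97),(430,472),(136,474)])]:
  P=np.array([atz(W,f(u),z,o)[:2] for u in L]);print(P.round(4),P.mean(0))
  print([ (np.linalg.norm(P[i]-P[i-1]).round(4), np.degrees(np.arctan2(*(P[i]-P[i-1])[::-1])).round(1)) for i in range(4)])
E
```

```text
[[ 0.5051 -0.2738]
 [ 0.5349 -0.2671]
 [ 0.5415 -0.2953]
 [ 0.5112 -0.3021]] [ 0.52315341 -0.28456948]
[(np.float64(0.0289), np.float64(102.3)), (np.float64(0.0305), np.float64(12.7)), (np.float64(0.0289), np.float64(-76.7)), (np.float64(0.031), np.float64(-167.3))]
[[ 0.4844 -0.2519]
 [ 0.5451 -0.239 ]
 [ 0.5624 -0.3158]
 [ 0.5011 -0.3293]] [ 0.5232478  -0.28399141]
[(np.float64(0.0792), np.float64(102.2)), (np.float64(0.0621), np.float64(12.1)), (np.float64(0.0787), np.float64(-77.3)), (np.float64(0.0629), np.float64(-167.5))]
```

Picture: stand seen at (262,156), wedge top square at (263,171); sizes check out (29×30 mm top at z=110, 79×63 stand). Now going down to grip.

```bash
python3 - <<'E'
from h import *
o=bot.get_obs(); goal(o,[0.523,-0.2843,0.083],12.4)
E
```

```text
k 0 rotvec [-0.39  0.01 -0.01] shift [ 0.1974  0.0074 -0.0015] q6 48.9
k 180 rotvec [ 1.7961e+02 -1.0000e-02 -1.0000e-02] shift [ 0.1974  0.0074 -0.0015] q6 48.9
```

```bash
python3 -m handwheel '[[-0.4,0,0,0.03,0.0074,-0.0015,-1],[-0.4,0,0,0.08,0.0074,-0.0015,-1],[-0.4,0,0,0.13,0.0074,-0.0015,-1],[-0.4,0,0,0.17,0.0074,-0.0015,-1],[-0.4,0,0,0.197,0.0074,-0.0015,-1],[-0.4,0,0,0.197,0.0074,-0.0015,-1],[-0.4,0,0,0.197,0.0074,-0.0015,0],[-0.4,0,0,0.197,0.0074,-0.0015,0.3],[-0.4,0,0,0.197,0.0074,-0.0015,0.6],[-0.4,0,0,0.197,0.0074,-0.0015,0.6],[-0.4,0,0,0.197,0.0074,-0.0015,0.6],[-0.4,0,0,0.197,0.0074,-0.0015,0.6],[-0.4,0,0,0.197,0.0074,-0.0015,0.6],[-0.4,0,0,0.197,0.0074,-0.0015,0.6]]' 30
python3 - <<'E'
from h import *
o=bot.get_obs();print(o["wrist_force"],o["opening"],o["ee_pos"])
W=bot.camera("wrist");save(W,"w2.png")
E
```

```text
time: 6.3
ee_pos: [0.5234, -0.2847, 0.0843]
tcp_rot: [50.0, 89.9, -27.6]
wrist_force: [0.3, 1.2, 5.7]
opening: 0.0294
[0.33531325 1.19877514 5.73514656] 0.029436084444885772 [ 0.5233636  -0.28465767  0.0843022 ]
```

View pics/w2.png

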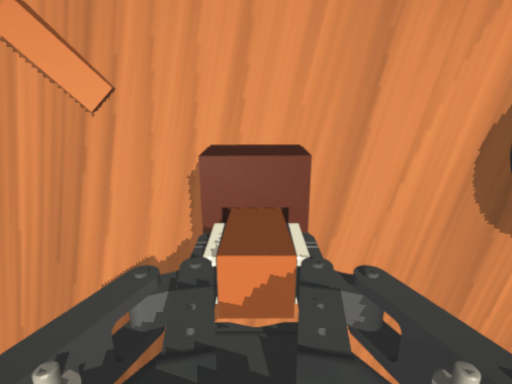

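Wedge held between pads (opening 29.4 mm), thick end at (257,288). Lift.

```bash
python3 -m handwheel '[[0,0,0,-0.01,0,0,0.6],[0,0,0,-0.03,0,0,0.6],[0,0,0,-0.06,0,0,0.6],[0,0,0,-0.1,0,0,0.6],[0,0,0,-0.13,0,0,0.6],[0,0,0,-0.15,0,0,0.6],[0,0,0,-0.15,0,0,0.6],[0,0,0,-0.15,0,0,0.6]]' 40
python3 - <<'E'
from h import *
o=bot.get_obs();W=bot.camera("wrist");save(W,"w3.png")
T=bot.camera("top");S=bot.camera("scene")
for n in ["wedge","wedge_top"]:
  r=[]
  for p in (W,T,S):
    d=bot.tip_of(n,p);print(n,[(np.round(np.array(a["centre"])*[512,384],1).tolist(),round(a["conf"],2)) for a in d[:2]])
    if d: r.append(ray(p,np.array(d[0]["centre"])*[512,384],o))
  if len(r)>1:print(tri(r))
cv2.imwrite("pics/s3.png",cv2.resize(S["frame"][100:300,50:316],None,fx=3,fy=3,interpolation=cv2.INTER_CUBIC)[:,:,::-1])
print(o["ee_pos"])
E
```

```text
time: 7.35
ee_pos: [0.5227, -0.2843, 0.2323]
tcp_rot: [-129.4, 89.9, 153.0]
wrist_force: [-0.3, -0.3, -1.6]
opening: 0.0297
wedge [([258.0, 199.2], 0.89)]
wedge [([396.1, 211.4], 0.74), ([370.6, 207.6], 0.7)]
wedge [([92.4, 208.7], 0.77), ([79.3, 153.2], 0.61)]
(array([ 0.51964177, -0.28283389,  0.15722197]), [np.float64(0.004703660036138734), np.float64(0.005499874537004879), np.float64(0.0011311739309028531)])
wedge_top [([257.2, 288.2], 0.76)]
wedge_top [([418.2, 207.7], 0.85)]
wedge_top [([78.5, 154.3], 0.76)]
(array([ 0.5231329 , -0.28334333,  0.25799937]), [np.float64(0.0007010152574111097), np.float64(0.0015092737855643382), np.float64(0.0013915656193118108)])
[ 0.52271083 -0.2843286   0.23229104]
```

View pics/s3.png

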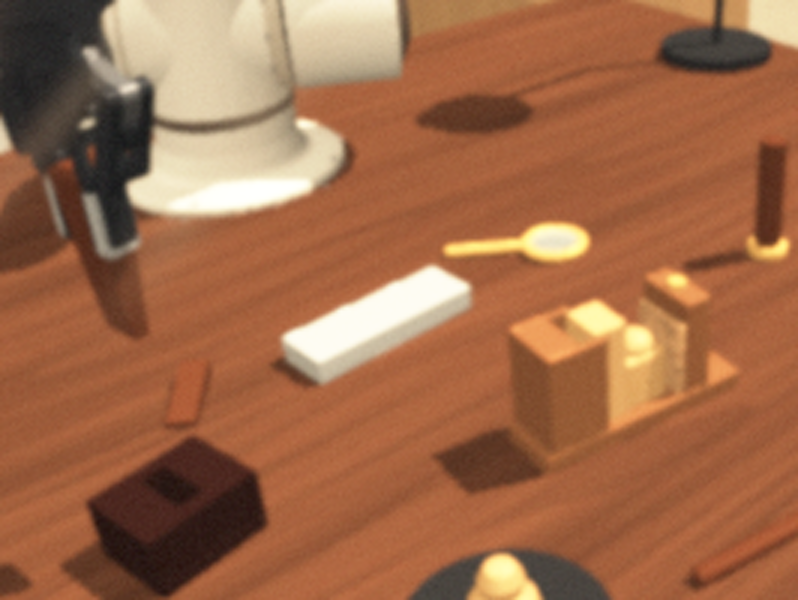

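View pics/w3.png

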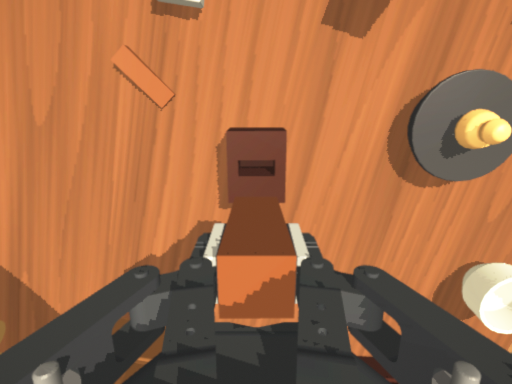

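Wedge is out of the stand (empty slot at (257,167) in wrist), held upright. Go to look over the vise.

```bash
python3 - <<'E'
from h import *
o=bot.get_obs(); goal(o,[0.605,-0.105,0.25],3.5)
E
```

```text
k 0 rotvec [ 8.89 -0.01  0.01] shift [-0.0169  0.1187 -0.1576] q6 49.1
k 180 rotvec [-1.7111e+02 -2.0000e-02 -2.0000e-02] shift [-0.0169  0.1187 -0.1576] q6 49.1
```

```bash
python3 -m handwheel '[[2,0,0,-0.017,0.03,-0.04,0.6],[4,0,0,-0.017,0.06,-0.08,0.6],[6,0,0,-0.017,0.09,-0.12,0.6],[8.9,0,0,-0.017,0.119,-0.158,0.6],[8.9,0,0,-0.017,0.119,-0.158,0.6],[8.9,0,0,-0.017,0.119,-0.158,0.6],[8.9,0,0,-0.017,0.119,-0.158,0.6]]'
python3 - <<'E'
from h import *
o=bot.get_obs();W=bot.camera("wrist");save(W,"w4.png")
print(o["ee_pos"],o["tcp_rot"],o["q"].round(1))
for n,z in [("vise_slot",.09),("jaw_face",.07),("blank",.015),("wedge",.18),("wedge_top",.28),("vise",0)]:
    d=bot.tip_of(n,W);print(n,[(np.round(np.array(a["centre"])*[512,384],1).tolist(),round(a["conf"],2)) for a in d[:2]])
    if d: print(atz(W,np.array(d[0]["centre"])*[512,384],z,o))
cv2.imwrite("pics/w4z.png",cv2.resize(W["frame"][60:210,150:350],None,fx=4,fy=4,interpolation=cv2.INTER_CUBIC)[:,:,::-1])
E
```

```text
time: 8.68
ee_pos: [0.6049, -0.1055, 0.2504]
tcp_rot: [4.4, 90.0, -82.1]
wrist_force: [-1.0, -0.2, -0.4]
opening: 0.0296
[ 0.60489185 -0.1055407   0.25039037] [  4.44259301  89.99114816 -82.1186546 ] [-9.9 14.1 20.5 96.3 -0.  76.7]
vise_slot [([265.5, 104.1], 0.68)]
[ 0.61047671 -0.03801081  0.09      ]
jaw_face []
blank [([271.0, 54.7], 0.96), ([266.6, 103.9], 0.3)]
[0.61525395 0.01505738 0.015     ]
wedge [([256.8, 200.6], 0.89)]
[ 0.60609718 -0.10252022  0.18      ]
wedge_top [([255.1, 288.3], 0.96)]
[ 0.60520651 -0.10229643  0.28      ]
vise [([262.3, 100.1], 0.93)]
[ 0.60903889 -0.03436026  0.        ]
```

View pics/w4.png

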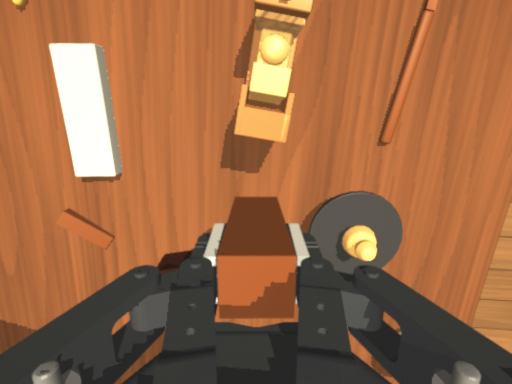

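View pics/w4z.png

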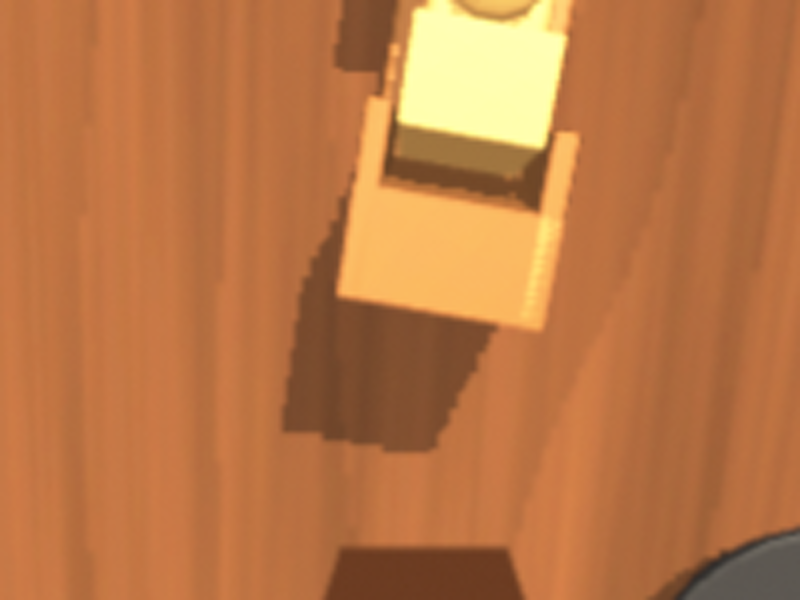

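```bash
cat > c.py <<'E'
from h import *
o=bot.get_obs();W=bot.camera("wrist")
y=tool(o)[:,1];print("tool y psi",np.degrees(np.arctan2(y[1],y[0])))
f=lambda u:(150+(u[0]+.5)/4-.5,60+(u[1]+.5)/4-.5)
names=["outL","outR","plL","plR","ckL","ckR","jwL","jwR"]
L=[(338,296),(542,330),(375,95),(577,133),(380,185),(540,212),(398,122),(548,150)]
P={n:atz(W,f(u),.09,o)[:2] for n,u in zip(names,L)}
# vise coords: x,y ; y axis direction
V={"outL":(-34,-25),"outR":(-34,25),"plL":(12,-25),"plR":(12,25),"ckL":(-7.5,-19),"ckR":(-7.5,19),"jwL":(7.5,-17),"jwR":(7.5,17)}
for a,b in [("outL","outR"),("plL","plR"),("ckL","ckR"),("jwL","jwR"),("outL","plL"),("outR","plR")]:
    d=P[b]-P[a];print(a,b,np.linalg.norm(d).round(4),np.degrees(np.arctan2(d[1],d[0])).round(1))
for flip in (1,-1):
  A=np.array([[V[n][0],flip*V[n][1]] for n in names])/1000; B=np.array([P[n] for n in names])
  a,b=A.mean(0),B.mean(0);U,S,Vt=np.linalg.svd((A-a).T@(B-b));R=(U@Vt).T
  if np.linalg.det(R)>0:
    t=b-R@a; print("slot",t,"vise x angle",np.degrees(np.arctan2(R[1,0],R[0,0])), "y axis",np.degrees(np.arctan2(R[1,1],R[0,1])));print(((A@R.T+t-B)*1000).round(1))
E
python3 c.py
```

```text
tool y psi 3.4656940072649114
outL outR 0.0499 -5.9
plL plR 0.0473 -6.6
ckL ckR 0.0381 -5.7
jwL jwR 0.0353 -6.6
outL plL 0.0465 81.8
outR plR 0.0459 85.0
slot [ 0.61120471 -0.03508424] vise x angle 83.58600923729541 y axis 173.58600923729546
[[ 0.1  0.4]
 [ 0.1 -0.1]
 [-1.4  0.1]
 [ 1.3 -0.1]
 [ 0.2 -0.2]
 [ 0.1 -0.7]
 [ 0.4  0.2]
 [-0.8  0.5]]
```

```bash
python3 - <<'E'
from h import *
o=bot.get_obs();W=bot.camera("wrist")
cv2.imwrite("pics/w5z.png",cv2.resize(W["frame"][185:330,190:325],None,fx=4,fy=4,interpolation=cv2.INTER_CUBIC)[:,:,::-1])
R=tool(o)
for off in (-.002,0,.002):
  for zz in (.025,-.075):
    h=.014 if zz>0 else .004
    print(off,zz,[proj(W,o["ee_pos"]+R@np.array([-zz,sy*.015,off+sz*h]),o).round(1).tolist() for sy,sz in ((-1,-1),(1,-1),(1,1),(-1,1))])
goal(o,[0.611,-0.0355,0.25],-6.2)
E
```

```text
-0.002 0.025 [[213.7, 251.2], [293.8, 251.2], [291.3, 314.2], [216.4, 314.1]]
-0.002 -0.075 [[233.8, 194.4], [275.9, 194.5], [275.7, 205.0], [234.1, 205.0]]
0 0.025 [[213.9, 255.9], [293.6, 256.0], [291.2, 318.4], [216.6, 318.3]]
0 -0.075 [[233.9, 197.1], [275.8, 197.1], [275.6, 207.6], [234.1, 207.6]]
0.002 0.025 [[214.1, 260.7], [293.4, 260.7], [291.0, 322.5], [216.7, 322.5]]
0.002 -0.075 [[234.0, 199.7], [275.8, 199.8], [275.6, 210.2], [234.2, 210.2]]
k 0 rotvec [ 9.68  0.   -0.  ] shift [ 0.0003  0.01   -0.0689] q6 76.7
k 180 rotvec [-1.7032e+02  1.0000e-02  0.0000e+00] shift [ 0.0003  0.01   -0.0689] q6 76.7
```

View pics/w5z.png

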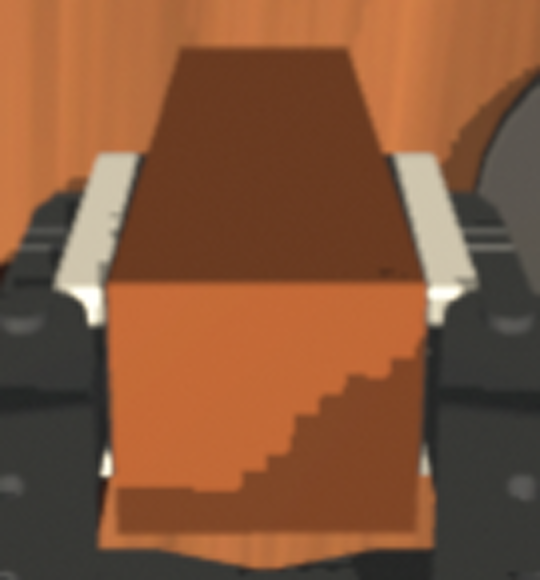

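Wedge projects exactly where expected for zero offset from TCP and vertical. Moving over the slot, thin end just above the mouth.

```bash
python3 -m handwheel '[[5,0,0,0,0.005,-0.035,0.6],[9.7,0,0,0,0.0095,-0.069,0.6],[9.7,0,0,0,0.0095,-0.069,0.6],[9.7,0,0,0.04,0.0095,-0.069,0.6],[9.7,0,0,0.07,0.0095,-0.069,0.6],[9.7,0,0,0.075,0.0095,-0.069,0.6],[9.7,0,0,0.075,0.0095,-0.069,0.6],[9.7,0,0,0.075,0.0095,-0.069,0.6]]'
cat > d.py <<'E'
from h import *
import sys
o=bot.get_obs();W=bot.camera("wrist");S=bot.camera("scene");T=bot.camera("top");n=sys.argv[1]
print(o["ee_pos"],o["wrist_force"].round(2),o["opening"])
save(W,"w%s.png"%n)
a=cv2.resize(S["frame"][120:270,180:330],(396,396),interpolation=cv2.INTER_CUBIC);b=cv2.resize(T["frame"][110:230,200:320],(396,396),interpolation=cv2.INTER_CUBIC)
cv2.imwrite("pics/st%s.png"%n,np.hstack([a,b])[:,:,::-1])
E
python3 d.py 6
```

```text
time: 10.12
ee_pos: [0.6111, -0.0354, 0.177]
tcp_rot: [92.9, 89.9, -3.3]
wrist_force: [-0.3, -0.8, -0.5]
opening: 0.0297
[ 0.61111146 -0.03535346  0.17697046] [-0.33 -0.81 -0.46] 0.029741169818827132
```

View pics/w6.png

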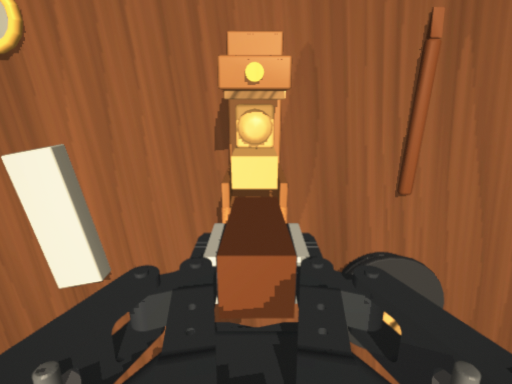

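View pics/st6.png

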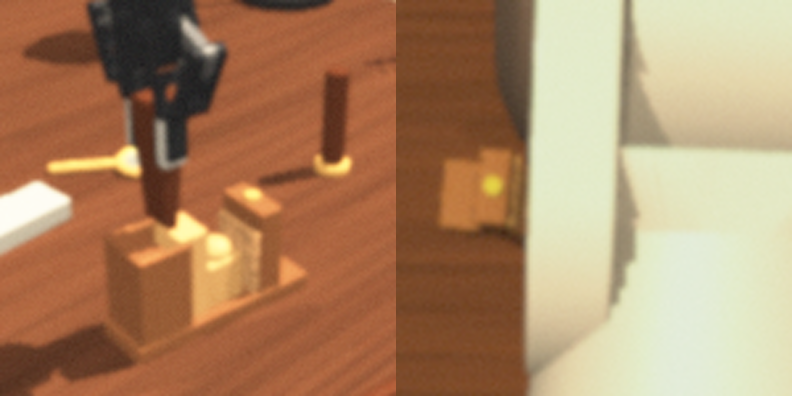

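```bash
python3 - <<'E'
from h import *
o=bot.get_obs();W=bot.camera("wrist")
cv2.imwrite("pics/w6z.png",cv2.resize(W["frame"][60:260,190:330],None,fx=4,fy=4,interpolation=cv2.INTER_LINEAR)[:600,:,::-1])
c,d=np.cos(np.radians(83.8)),np.sin(np.radians(83.8))
for r in (148.5,188,):
  X=atz(W,(255,r),.09,o);v=X[:2]-o["ee_pos"][:2];print(r,X,"vise x rel tcp",v@[c,d],"y",v@[-d,c])
for r in (222,287):
  X=atz(W,(r,205),.09,o);v=X[:2]-o["ee_pos"][:2];print(r,X,"vise x rel tcp",v@[c,d],"y",v@[-d,c])
E
```

```text
148.5 [0.6152799  0.00185923 0.09      ] vise x rel tcp 0.03727101399592363 y -0.00032243135710519435
188 [ 0.61206564 -0.0276842   0.09      ] vise x rel tcp 0.007553246378020416 y -0.00031764641295766203
222 [ 0.58560219 -0.03842173  0.09      ] vise x rel tcp -0.005979515653976965 y 0.024831374235220683
287 [ 0.63485446 -0.04375264  0.09      ] vise x rel tcp -0.0059600314192298845 y -0.024708555487191936
```

View pics/w6z.png

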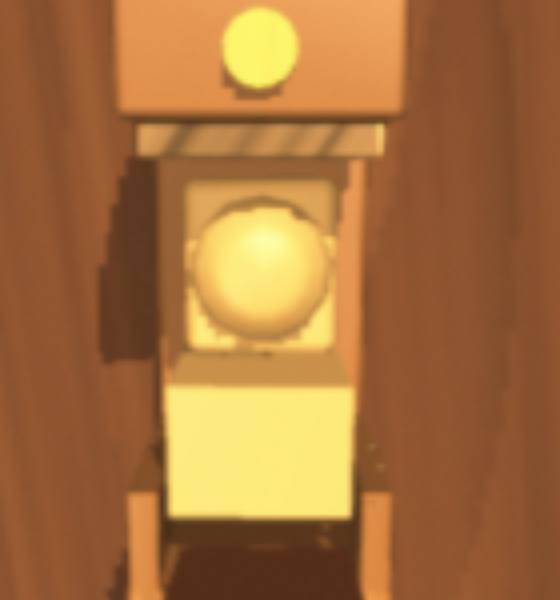

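Aligned to under 1 mm (jaw edge at row 188 → +7.55 mm, expected +7.5). Lower.

```bash
python3 -m handwheel '[[0,0,0,0.01,0,0,0.6],[0,0,0,0.02,0,0,0.6],[0,0,0,0.03,0,0,0.6],[0,0,0,0.038,0,0,0.6],[0,0,0,0.042,0,0,0.6],[0,0,0,0.043,0,0,0.6],[0,0,0,0.043,0,0,0.6]]'; python3 d.py 7
```

```text
time: 11.2
ee_pos: [0.6105, -0.0352, 0.1323]
tcp_rot: [-33.4, 90.0, -129.6]
wrist_force: [-0.2, -2.2, -1.2]
opening: 0.0294
[ 0.61047546 -0.03518462  0.13233001] [-0.18 -2.23 -1.2 ] 0.029385902120700125
```

View pics/st7.png

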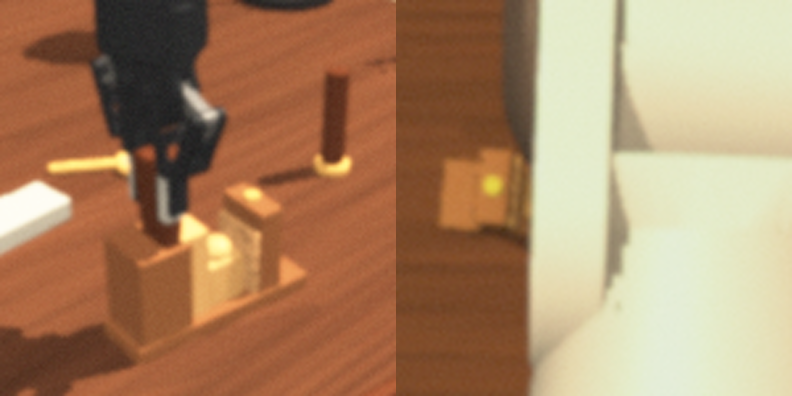

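```bash
python3 -m handwheel '[[0,0,0,0,0,0,0.2],[0,0,0,0,0,0,0],[0,0,0,0,0,0,-0.3],[0,0,0,0,0,0,-0.5],[0,0,0,0,0,0,-0.5],[0,0,0,0,0,0,-0.5]]'; python3 d.py 8
```

```text
time: 12.1
ee_pos: [0.6105, -0.0351, 0.1323]
tcp_rot: [128.4, 90.0, 32.2]
wrist_force: [-0.3, 0.5, 0.5]
opening: 0.064
[ 0.61052262 -0.03511039  0.13228081] [-0.26  0.53  0.52] 0.06399724716391818
```

View pics/w8.png

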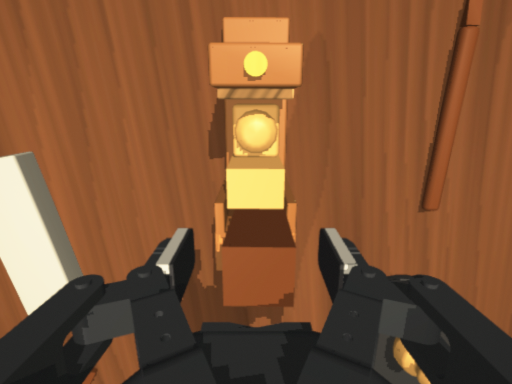

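View pics/st8.png

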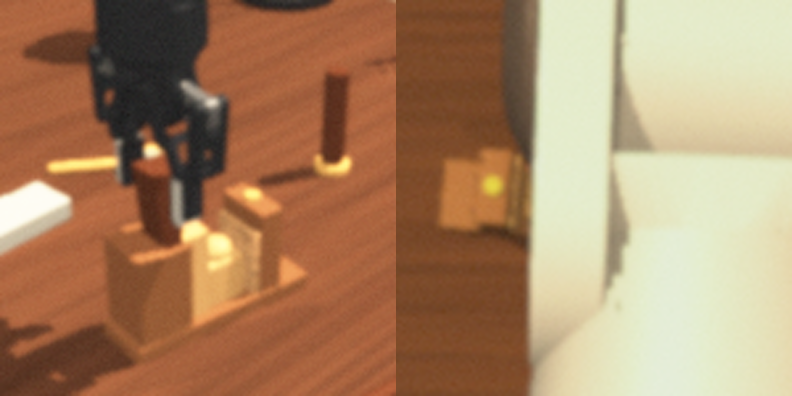

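Wedge stands free in the slot (its top at (258,277) in wrist). Retreat upward, then over the striker.

```bash
python3 -m handwheel '[[0,0,0,-0.02,0,0,-0.6],[0,0,0,-0.07,0,0,-1],[0,0,0,-0.12,0,0,-1],[0,0,0,-0.16,0,0,-1],[0,0,0,-0.16,0,0,-1],[0,0,0,-0.16,0,0,-1]]'; python3 - <<'E'
from h import *
o=bot.get_obs();print(o["ee_pos"]);goal(o,[0.527,0.25,0.28],-6.2)
W=bot.camera("wrist");save(W,"w9.png")
for n,z in [("wedge_top",.155),("wedge",.055)]:
    d=bot.tip_of(n,W);print(n,[(np.round(np.array(a["centre"])*[512,384],1).tolist(),round(a["conf"],2)) for a in d[:2]])
    if d: print(atz(W,np.array(d[0]["centre"])*[512,384],z,o))
cv2.imwrite("pics/w9z.png",cv2.resize(W["frame"][90:240,180:340],None,fx=4,fy=4,interpolation=cv2.INTER_CUBIC)[:,:,::-1])
E
```

```text
time: 13.0
ee_pos: [0.6105, -0.0351, 0.2915]
tcp_rot: [-88.7, 90.0, 175.1]
wrist_force: [0.3, -1.2, 0.0]
opening: 0.0852
[ 0.61054942 -0.03511777  0.29146021]
k 0 rotvec [-0.    0.    0.04] shift [ 0.0115 -0.1139 -0.2744] q6 92.9
k 180 rotvec [ 1.8e+02  6.0e-02 -0.0e+00] shift [ 0.0115 -0.1139 -0.2744] q6 92.9
wedge_top [([261.2, 179.5], 0.8)]
[ 0.61622133 -0.03499201  0.155     ]
wedge [([258.6, 159.4], 0.84)]
[ 0.61448256 -0.03559486  0.055     ]
```

View pics/w9z.png

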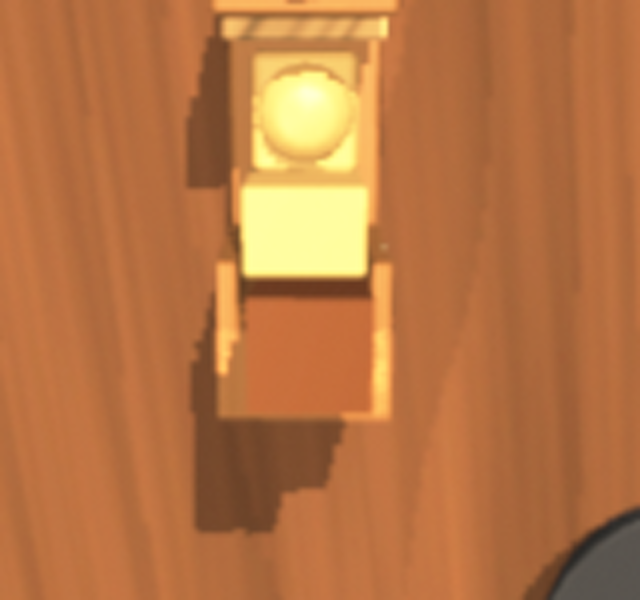

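```bash
python3 - <<'E'
from h import *
o=bot.get_obs();W=bot.camera("wrist")
f=lambda u:(180+(u[0]+.5)/4-.5,90+(u[1]+.5)/4-.5)
for z in (.15,.155):
  P=np.array([atz(W,f(u),z,o)[:2] for u in [(244,295),(372,295),(370,412),(248,412)]]);print(P.round(4).tolist(),P.mean(0),[np.linalg.norm(P[i]-P[i-1]).round(4) for i in range(4)])
E
python3 -m handwheel '[[0,0,0,0,-0.02,-0.05,-1],[0,0,0,0.012,-0.114,-0.274,-1],[0,0,0,0.012,-0.114,-0.274,-1],[0,0,0,0.012,-0.114,-0.274,-1],[0,0,0,0.012,-0.114,-0.274,-1],[0,0,0,0.012,-0.114,-0.274,-1],[0,0,0,0.012,-0.114,-0.274,-1],[0,0,0,0.012,-0.114,-0.274,-1]]'
python3 - <<'E'
from h import *
o=bot.get_obs();W=bot.camera("wrist");save(W,"w10.png");print(o["ee_pos"],o["q"].round(1))
d=bot.tip_of("striker",W)+bot.look_for("striker",W);print(d)
E
```

```text
[[0.5983, -0.0188], [0.6276, -0.022], [0.6246, -0.0501], [0.5958, -0.047]] [ 0.61156707 -0.03447   ] [np.float64(0.0283), np.float64(0.0295), np.float64(0.0283), np.float64(0.0289)]
[[0.5987, -0.0178], [0.6275, -0.0209], [0.6245, -0.0485], [0.5962, -0.0454]] [ 0.61170862 -0.03316189] [np.float64(0.0277), np.float64(0.0289), np.float64(0.0277), np.float64(0.0284)]
time: 14.2
ee_pos: [0.5272, 0.2485, 0.2802]
tcp_rot: [-9.0, 90.0, -105.3]
wrist_force: [-0.0, -0.5, -0.4]
opening: 0.0852
[0.52718037 0.24845321 0.28021454] [ 25.2  10.5  19.5  99.1  -0.  121.5]
[{'centre': [0.4977, 0.3745], 'conf': 0.74}]
```

View pics/w10.png

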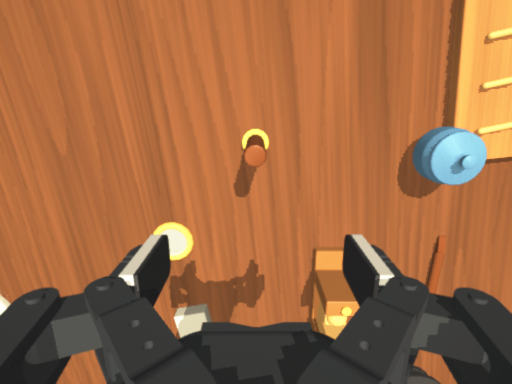

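```bash
python3 - <<'E'
from h import *
o=bot.get_obs();W=bot.camera("wrist")
cv2.imwrite("pics/w10z.png",cv2.resize(W["frame"][110:190,215:295],None,fx=7,fy=7,interpolation=cv2.INTER_CUBIC)[:,:,::-1])
print(atz(W,(255.3,155),.11,o),atz(W,(255,143),.008,o))
for c in [(.529,.264),(.53,.262)]:
  print(c,proj(W,[*c,.11],o),proj(W,[*c,.008],o))
E
```

```text
[0.52933423 0.26587127 0.11      ] [0.52844948 0.26399688 0.008     ]
(0.529, 0.264) [255.17521155 156.84450509] [255.40415866 142.95331087]
(0.53, 0.262) [256.36518123 158.66555151] [256.29951405 144.34295963]
```

View pics/w10z.png

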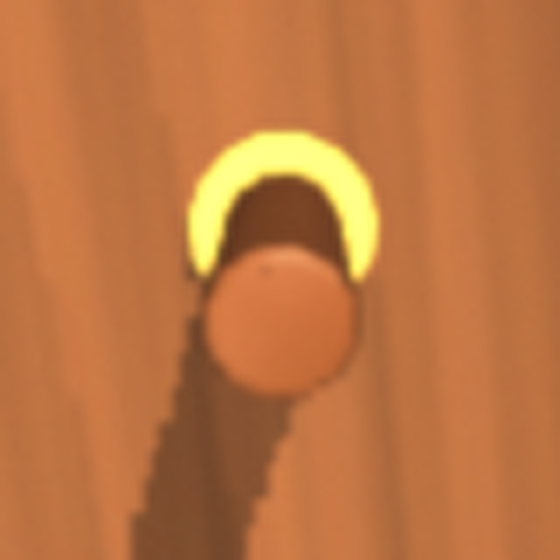

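```bash
python3 - <<'E'
from h import *
o=bot.get_obs();goal(o,[0.5288,0.265,0.075],-6.2)
E
```

```text
k 0 rotvec [-0.09 -0.   -0.01] shift [ 2.054e-01 -2.000e-04 -1.630e-02] q6 121.5
k 180 rotvec [ 1.7991e+02 -1.0000e-02  0.0000e+00] shift [ 2.054e-01 -2.000e-04 -1.630e-02] q6 121.5
```

```bash
python3 -m handwheel '[[0,0,0,0.03,0,-0.0163,-1],[0,0,0,0.08,0,-0.0163,-1],[0,0,0,0.13,0,-0.0163,-1],[0,0,0,0.175,0,-0.0163,-1],[0,0,0,0.2,0,-0.0163,-1],[0,0,0,0.206,0,-0.0163,-1],[0,0,0,0.206,0,-0.0163,-1],[0,0,0,0.206,0,-0.0163,0],[0,0,0,0.206,0,-0.0163,0.3],[0,0,0,0.206,0,-0.0163,0.7],[0,0,0,0.206,0,-0.0163,0.7],[0,0,0,0.206,0,-0.0163,0.7],[0,0,0,0.206,0,-0.0163,0.7],[0,0,0,0.206,0,-0.0163,0.7]]' 40
python3 - <<'E'
from h import *
o=bot.get_obs();W=bot.camera("wrist");save(W,"w11.png");print(o["ee_pos"],o["wrist_force"],o["opening"])
E
```

```text
time: 16.15
ee_pos: [0.5286, 0.2659, 0.0747]
tcp_rot: [134.8, 90.0, 38.6]
wrist_force: [-1.1, -0.3, 5.2]
opening: 0.0233
[0.52864429 0.26593396 0.07468818] [-1.07488977 -0.25896263  5.19393855] 0.023318658326148184
```

View pics/w11.png

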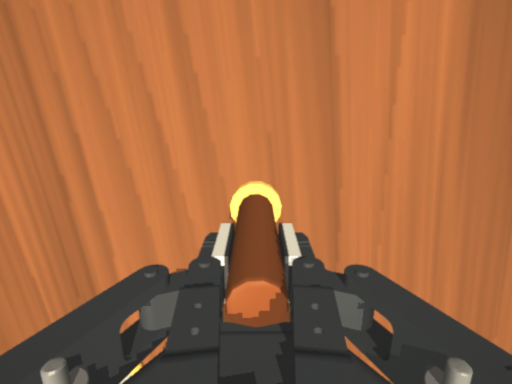

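```bash
python3 -m handwheel '[[0,0,0,0,0,0,0.9],[0,0,0,-0.01,0,0,0.9],[0,0,0,-0.05,0,0,0.9],[0,0,0,-0.1,0,0,0.9],[0,0,0,-0.15,0,0,0.9],[0,0,0,-0.19,0,0,0.9],[0,0,0,-0.2,0,0,0.9],[0,0,0,-0.2,0,0,0.9]]' 80
python3 - <<'E'
from h import *
o=bot.get_obs();print(o["ee_pos"],o["opening"],o["wrist_force"]);goal(o,[0.6115,-0.0345,0.275],-6.2)
W=bot.camera("wrist");save(W,"w12.png")
R=tool(o)
print([proj(W,o["ee_pos"]+R@np.array(v),o).round(1).tolist() for v in [(-.035,0,0),(.075,-.018,0),(.075,.018,0),(.075,0,-.018)]])
E
```

```text
time: 17.2
ee_pos: [0.5287, 0.2658, 0.2739]
tcp_rot: [-3.3, 90.0, -99.5]
wrist_force: [-0.2, -0.0, -0.5]
opening: 0.0223
[0.5287087  0.26583915 0.27394193] 0.022302815667180335 [-0.15415123 -0.01094953 -0.53022203]
k 0 rotvec [-0.  0.  0.] shift [-0.001   0.1148  0.2896] q6 122.9
k 180 rotvec [ 1.8e+02  0.0e+00 -1.0e-02] shift [-0.001   0.1148  0.2896] q6 122.9
[[253.2, 305.8], [229.7, 202.5], [279.7, 202.6], [254.7, 178.4]]
```

View pics/w12.png

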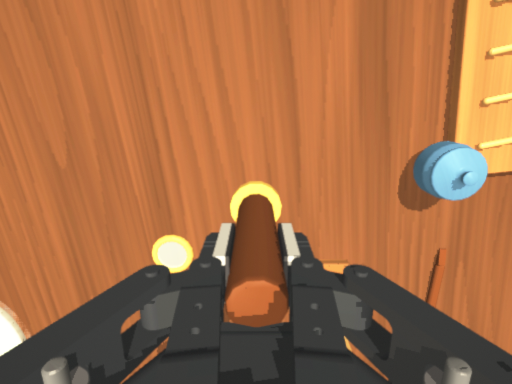

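Striker held upright, unchanged in the gripper (foot ring at (255,203)). Carry it over the wedge.

```bash
python3 -m handwheel '[[0,0,0,0,0.02,0.05,0.9],[0,0,0,0,0.115,0.29,0.9],[0,0,0,0,0.115,0.29,0.9],[0,0,0,0,0.115,0.29,0.9],[0,0,0,0,0.115,0.29,0.9],[0,0,0,0,0.115,0.29,0.9],[0,0,0,0,0.115,0.29,0.9],[0,0,0,0,0.115,0.29,0.9],[0,0,0,0,0.115,0.29,0.9],[0,0,0,0,0.115,0.29,0.9]]'; python3 d.py 13; python3 - <<'E'
from h import *
o=bot.get_obs();print(o["wrist_force"].round(2),o["q"].round(1));goal(o,[0.6115,-0.0345,0.235],-6.2)
E
```

```text
time: 18.5
ee_pos: [0.6114, -0.034, 0.2745]
tcp_rot: [98.5, 90.0, 2.4]
wrist_force: [-0.7, 0.7, -1.9]
opening: 0.0222
[ 0.61144972 -0.03396339  0.2744654 ] [-0.74  0.7  -1.87] 0.02216704481050393
[-0.54 -0.13 -0.76] [-3.2 14.6 23.8 99.1  0.  92.9]
k 0 rotvec [ 0.03 -0.   -0.01] shift [ 0.0394 -0.      0.    ] q6 92.9
k 180 rotvec [-1.7997e+02  2.0000e-02 -1.0000e-02] shift [ 0.0394 -0.      0.    ] q6 92.9
```

View pics/st13.png

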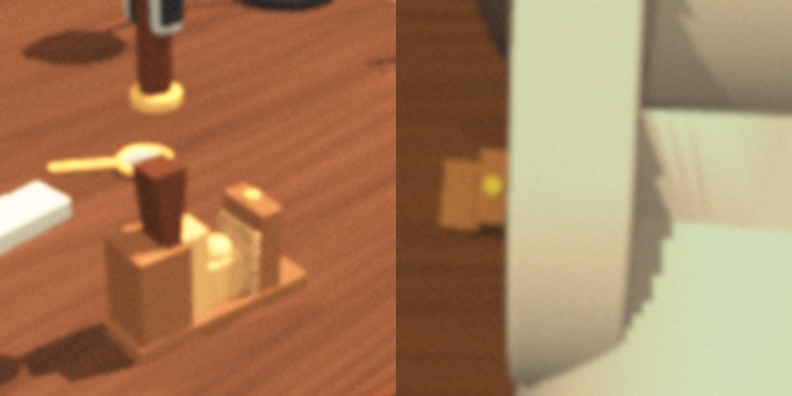

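View pics/w13.png

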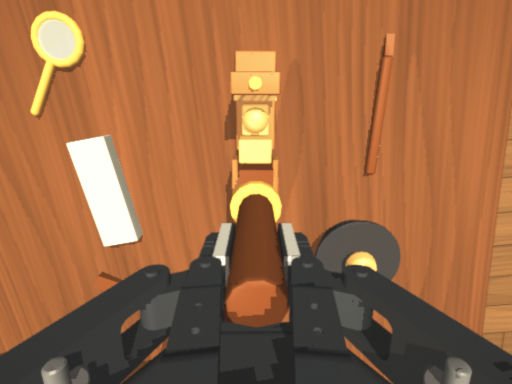

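Foot is centred above the wedge (foot at (255,203), wedge top just beneath). Descend.

```bash
python3 -m handwheel '[[0,0,0,0.015,0,0,0.9],[0,0,0,0.03,0,0,0.9],[0,0,0,0.038,0,0,0.9],[0,0,0,0.04,0,0,0.9],[0,0,0,0.041,0,0,0.9],[0,0,0,0.042,0,0,0.9]]'
python3 -m handwheel '[[0,0,0,0.0007,0,0,0.9],[0,0,0,0.0014,0,0,0.9],[0,0,0,0.002,0,0,0.9],[0,0,0,0.002,0,0,0.9]]'
python3 -m handwheel '[[0,0,0,0.0007,0,0,0.9],[0,0,0,0.0014,0,0,0.9],[0,0,0,0.002,0,0,0.9],[0,0,0,0.002,0,0,0.9]]'
```

```text
time: 19.4
ee_pos: [0.6117, -0.035, 0.2328]
tcp_rot: [92.1, 90.0, -4.1]
wrist_force: [-0.5, -0.1, -1.1]
opening: 0.022
time: 19.9
ee_pos: [0.6115, -0.0349, 0.2302]
tcp_rot: [-86.8, 90.0, 177.0]
wrist_force: [-0.6, 0.2, -1.2]
opening: 0.0221
time: 20.4
ee_pos: [0.6115, -0.0349, 0.2282]
tcp_rot: [-92.9, 90.0, 170.9]
wrist_force: [0.4, -0.2, -1.6]
opening: 0.0224
```

```bash
for i in 1 ; do python3 -m handwheel '[[0,0,0,0.001,0,0,0.9],[0,0,0,0.002,0,0,0.9],[0,0,0,0.003,0,0,0.9],[0,0,0,0.003,0,0,0.9]]'; done
python3 -m handwheel '[[0,0,0,0.0007,0,0,0.9],[0,0,0,0.0014,0,0,0.9],[0,0,0,0.002,0,0,0.9],[0,0,0,0.002,0,0,0.9]]'
python3 d.py 14
```

```text
time: 20.9
ee_pos: [0.6115, -0.0349, 0.2252]
tcp_rot: [-78.5, 90.0, -174.7]
wrist_force: [0.1, 0.6, -1.5]
opening: 0.0225
time: 21.4
ee_pos: [0.6116, -0.0349, 0.2234]
tcp_rot: [106.7, 90.0, 10.5]
wrist_force: [1.2, -0.5, 0.9]
opening: 0.0223
[ 0.61162371 -0.03488054  0.22340046] [ 1.17 -0.54  0.9 ] 0.022263337491046906
```

View pics/st14.png

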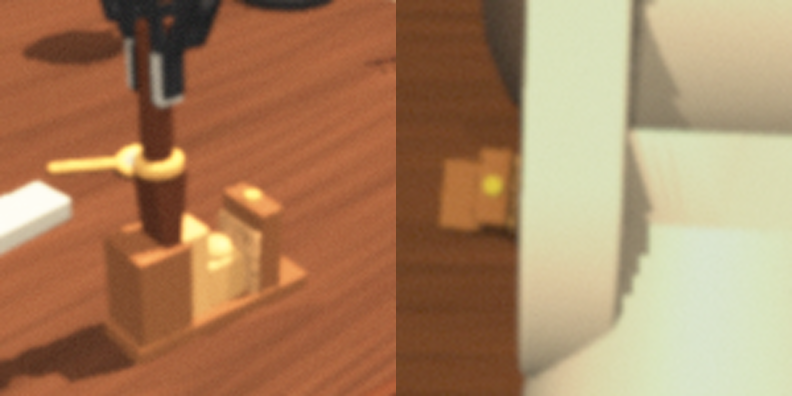

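In contact now. Drive on in small steps, watching force.

```bash
python3 -m handwheel '[[0,0,0,0.0005,0,0,0.9],[0,0,0,0.001,0,0,0.9],[0,0,0,0.0015,0,0,0.9],[0,0,0,0.0015,0,0,0.9]]' | egrep 'pos|force'
python3 -m handwheel '[[0,0,0,0.0005,0,0,0.9],[0,0,0,0.001,0,0,0.9],[0,0,0,0.0015,0,0,0.9],[0,0,0,0.0015,0,0,0.9]]' | egrep 'pos|force'
python3 -m handwheel '[[0,0,0,0.0005,0,0,0.9],[0,0,0,0.001,0,0,0.9],[0,0,0,0.0015,0,0,0.9],[0,0,0,0.0015,0,0,0.9]]' | egrep 'pos|force'
```

```text
ee_pos: [0.6115, -0.0349, 0.2217]
wrist_force: [1.2, -0.2, 1.3]
ee_pos: [0.6115, -0.0349, 0.2202]
wrist_force: [0.2, 1.1, 2.2]
ee_pos: [0.6114, -0.035, 0.2185]
wrist_force: [-0.4, -0.0, -1.1]
```

```bash
python3 -m handwheel '[[0,0,0,0.0007,0,0,0.9],[0,0,0,0.0014,0,0,0.9],[0,0,0,0.0018,0,0,0.9],[0,0,0,0.0018,0,0,0.9]]' | egrep 'pos|force'
python3 -m handwheel '[[0,0,0,0.0007,0,0,0.9],[0,0,0,0.0014,0,0,0.9],[0,0,0,0.0018,0,0,0.9],[0,0,0,0.0018,0,0,0.9]]' | egrep 'pos|force'
```

```text
ee_pos: [0.6115, -0.035, 0.2169]
wrist_force: [0.1, -0.0, 0.1]
ee_pos: [0.6115, -0.0349, 0.2151]
wrist_force: [0.2, 0.6, 0.7]
```

```bash
python3 d.py 15
```

```text
[ 0.61151213 -0.03487791  0.21511581] [0.16 0.63 0.73] 0.02233202438790603
```

View pics/st15.png

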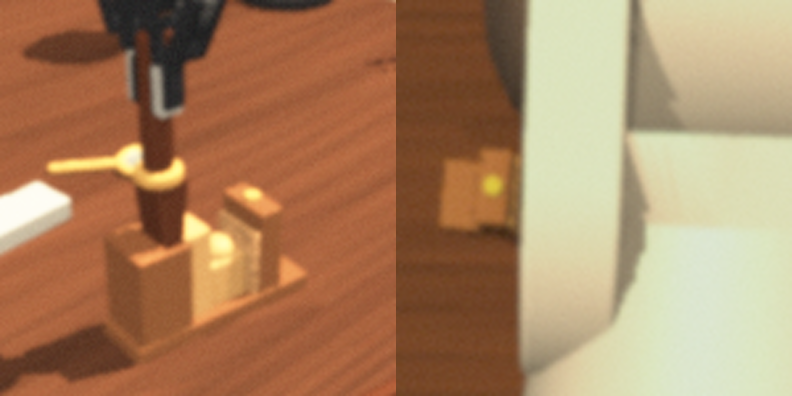

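View pics/w15.png

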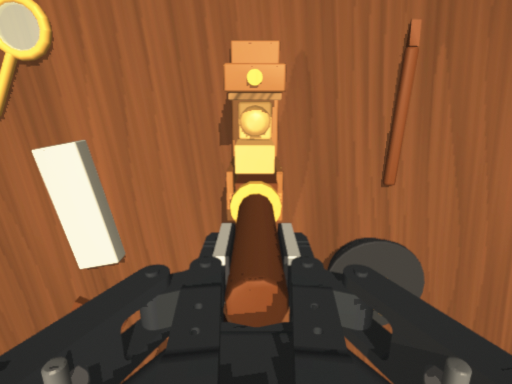

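The wedge is moving in (foot lower in the scene view, wedge upright). Continue.

```bash
python3 -m handwheel '[[0,0,0,0.0007,0,0,0.9],[0,0,0,0.0014,0,0,0.9],[0,0,0,0.0018,0,0,0.9],[0,0,0,0.0018,0,0,0.9]]' | egrep 'pos|force'
python3 -m handwheel '[[0,0,0,0.0007,0,0,0.9],[0,0,0,0.0014,0,0,0.9],[0,0,0,0.0018,0,0,0.9],[0,0,0,0.0018,0,0,0.9]]' | egrep 'pos|force'
```

```text
ee_pos: [0.6115, -0.0349, 0.2134]
wrist_force: [-0.1, 0.6, 0.7]
ee_pos: [0.6116, -0.0349, 0.2115]
wrist_force: [0.0, 1.7, 0.8]
```

```bash
python3 -m handwheel '[[0,0,0,0.0007,0,0,0.9],[0,0,0,0.0014,0,0,0.9],[0,0,0,0.0018,0,0,0.9],[0,0,0,0.0018,0,0,0.9]]' | egrep 'pos|force'
python3 -m handwheel '[[0,0,0,0.0007,0,0,0.9],[0,0,0,0.0014,0,0,0.9],[0,0,0,0.0018,0,0,0.9],[0,0,0,0.0018,0,0,0.9]]' | egrep 'pos|force'
```

```text
ee_pos: [0.6114, -0.0351, 0.2095]
wrist_force: [0.5, 0.1, -1.7]
ee_pos: [0.6116, -0.0351, 0.2085]
wrist_force: [-0.7, -0.4, 4.6]
```

```bash
python3 -m handwheel '[[0,0,0,0.0004,0,0,0.9],[0,0,0,0.0008,0,0,0.9],[0,0,0,0.0008,0,0,0.9]]' | egrep 'pos|force'; python3 -m handwheel '[[0,0,0,0.0003,0,0,0.9],[0,0,0,0.0005,0,0,0.9],[0,0,0,0.0005,0,0,0.9]]' | egrep 'pos|force'
```

```text
ee_pos: [0.6117, -0.0351, 0.2083]
wrist_force: [-1.2, -0.4, 9.2]
ee_pos: [0.6117, -0.0351, 0.2083]
wrist_force: [-1.8, -0.0, 11.5]
```

```bash
python3 -m handwheel '[[0,0,0,0.0004,0,0,0.9],[0,0,0,0.0007,0,0,0.9],[0,0,0,0.0007,0,0,0.9],[0,0,0,0.0007,0,0,0.9]]' | egrep 'pos|force'; python3 -m handwheel '[[0,0,0,0,0,0,0.9],[0,0,0,0,0,0,0.9]]' | egrep 'time|pos|force'
```

```text
ee_pos: [0.6118, -0.0351, 0.2081]
wrist_force: [-2.3, -1.3, 13.0]
time: 27.7
ee_pos: [0.6118, -0.0351, 0.2081]
wrist_force: [-2.3, -0.6, 12.3]
```

```bash
python3 -m handwheel '[[0,0,0,0.0004,0,0,0.9],[0,0,0,0.0008,0,0,0.9],[0,0,0,0.0008,0,0,0.9],[0,0,0,0.0008,0,0,0.9]]' | egrep 'pos|force'; python3 -m handwheel '[[0,0,0,0,0,0,0.9],[0,0,0,0,0,0,0.9]]' | egrep 'time|pos|force|rot'; python3 d.py 16
```

```text
ee_pos: [0.6118, -0.0351, 0.2079]
wrist_force: [-3.1, 0.0, 17.0]
time: 28.45
ee_pos: [0.6118, -0.0351, 0.2079]
tcp_rot: [88.9, 89.8, -7.3]
wrist_force: [-3.1, 0.3, 16.6]
[ 0.61184863 -0.03508382  0.2078849 ] [-3.11  0.27 16.6 ] 0.022429479457271216
```

View pics/st16.png

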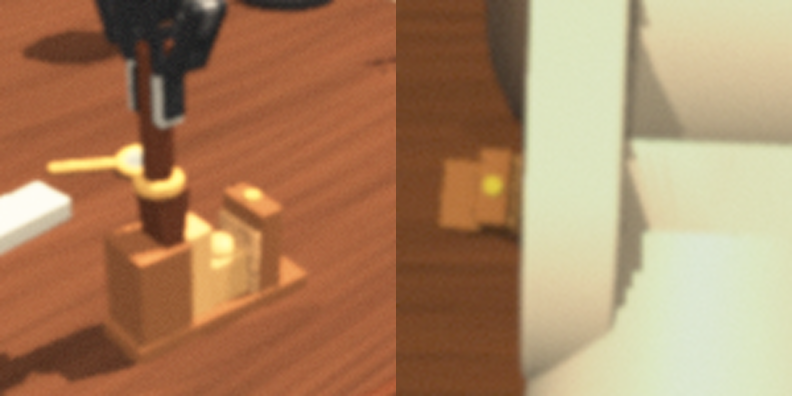

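View pics/w16.png

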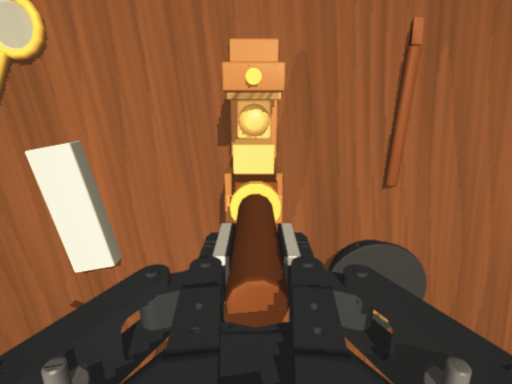

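About 17.5 N at the stop. Lift off.

```bash
python3 -m handwheel '[[0,0,0,-0.003,0,0,0.9],[0,0,0,-0.008,0,0,0.9],[0,0,0,-0.03,0,0,0.9],[0,0,0,-0.06,0,0,0.9],[0,0,0,-0.075,0,0,0.9],[0,0,0,-0.075,0,0,0.9],[0,0,0,-0.075,0,0,0.9]]'; python3 d.py 17;  python3 - <<'E'
from h import *
o=bot.get_obs();goal(o,[0.5286,0.2659,0.275],-6.2)
E
```

```text
time: 29.48
ee_pos: [0.6114, -0.0349, 0.2789]
tcp_rot: [-86.3, 89.9, 177.5]
wrist_force: [-0.3, -0.1, -1.2]
opening: 0.0225
[ 0.61141828 -0.03492108  0.27894783] [-0.31 -0.11 -1.2 ] 0.022507890541519145
k 0 rotvec [-0.01  0.01  0.09] shift [ 0.0043 -0.1147 -0.2901] q6 92.9
k 180 rotvec [ 1.7999e+02  1.4000e-01 -1.0000e-02] shift [ 0.0043 -0.1147 -0.2901] q6 92.9
```

View pics/st17.png

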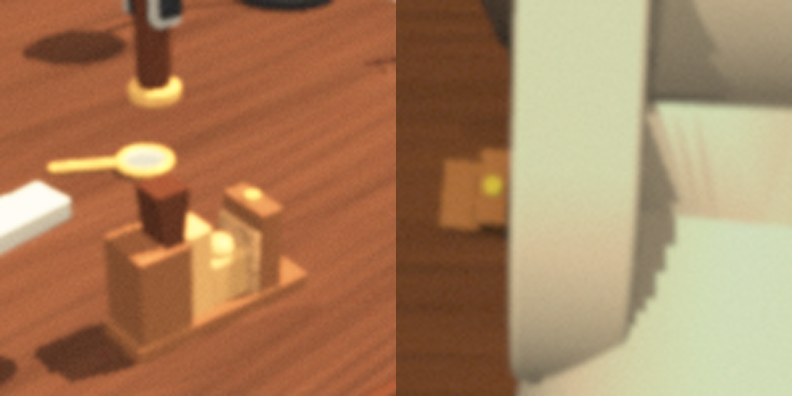

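View pics/w17.png

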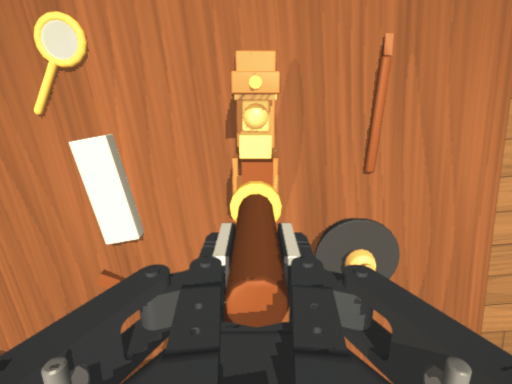

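Wedge stays deep in the slot, striker unchanged in the grip. Return it.

```bash
python3 -m handwheel '[[0,0,0,0,-0.02,-0.05,0.9],[0,0,0,0.004,-0.1147,-0.29,0.9],[0,0,0,0.004,-0.1147,-0.29,0.9],[0,0,0,0.004,-0.1147,-0.29,0.9],[0,0,0,0.004,-0.1147,-0.29,0.9],[0,0,0,0.004,-0.1147,-0.29,0.9],[0,0,0,0.004,-0.1147,-0.29,0.9],[0,0,0,0.004,-0.1147,-0.29,0.9],[0,0,0,0.004,-0.1147,-0.29,0.9],[0,0,0,0.004,-0.1147,-0.29,0.9]]'
python3 -m handwheel '[[0,0,0,0.05,0,0,0.9],[0,0,0,0.1,0,0,0.9],[0,0,0,0.15,0,0,0.9],[0,0,0,0.18,0,0,0.9],[0,0,0,0.193,0,0,0.9],[0,0,0,0.194,0,0,0.9],[0,0,0,0.194,0,0,0.9]]'
```

```text
time: 30.88
ee_pos: [0.5292, 0.2649, 0.2763]
tcp_rot: [103.3, 90.0, 7.0]
wrist_force: [0.1, -0.3, -2.1]
opening: 0.0222
time: 31.75
ee_pos: [0.5296, 0.266, 0.0838]
tcp_rot: [123.1, 89.9, 26.9]
wrist_force: [-0.1, 1.0, -0.8]
opening: 0.0227
```

```bash
python3 -m handwheel '[[0,0,0,0.002,0,0,0.9],[0,0,0,0.004,0,0,0.9],[0,0,0,0.006,0,0,0.9],[0,0,0,0.006,0,0,0.9]]'|egrep 'pos|force'
python3 -m handwheel '[[0,0,0,0.001,0,0,0.9],[0,0,0,0.0015,0,0,0.9],[0,0,0,0.0015,0,0,0.9]]'|egrep 'pos|force'
python3 -m handwheel '[[0,0,0,0.001,0,0,0.9],[0,0,0,0.001,0,0,0.9]]'|egrep 'pos|force'
```

```text
ee_pos: [0.5287, 0.2657, 0.076]
wrist_force: [0.4, -0.6, -1.0]
ee_pos: [0.5289, 0.2658, 0.0749]
wrist_force: [-1.7, 0.0, -0.6]
ee_pos: [0.5289, 0.2659, 0.0748]
wrist_force: [-2.4, -1.9, 7.4]
```

```bash
python3 -m handwheel '[[0,0,0,-0.0008,0,0,0.9],[0,0,0,-0.0008,0,0,0.6]]' 20; python3 -m handwheel '[[0,0,0,0,0,0,0.4],[0,0,0,0,0,0,0.2],[0,0,0,0,0,0,0],[0,0,0,0,0,0,-0.4],[0,0,0,0,0,0,-1],[0,0,0,0,0,0,-1],[0,0,0,0,0,0,-1],[0,0,0,0,0,0,-1]]'
python3 - <<'E'
from h import *
o=bot.get_obs();W=bot.camera("wrist");save(W,"w18.png");S=bot.camera("scene");save(S,"s18.png");print(o["wrist_force"])
E
```

```text
time: 33.12
ee_pos: [0.5289, 0.2658, 0.0748]
tcp_rot: [137.3, 90.0, 41.1]
wrist_force: [-2.2, -1.0, 4.3]
opening: 0.0225
time: 34.12
ee_pos: [0.5288, 0.2658, 0.0745]
tcp_rot: [135.5, 90.0, 39.3]
wrist_force: [-0.4, -0.0, -0.3]
opening: 0.0849
[-0.41049313 -0.03070482 -0.28041332]
```

View pics/w18.png

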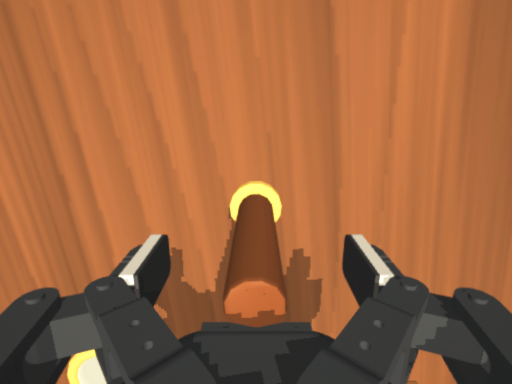

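View pics/s18.png

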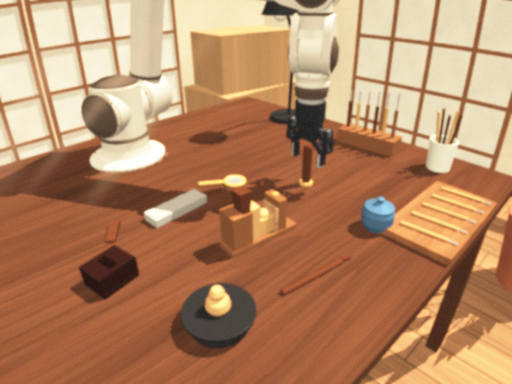

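Striker stands free between open fingers (foot at (255,203) wrist, (306,184) scene). Rise straight up, then a final look.

```bash
python3 -m handwheel '[[0,0,0,-0.02,0,0,-1],[0,0,0,-0.06,0,0,-1],[0,0,0,-0.11,0,0,-1],[0,0,0,-0.16,0,0,-1],[0,0,0,-0.2,0,0,-1],[0,0,0,-0.2,0,0,-1],[0,0,0,-0.2,0,0,-1]]'
python3 - <<'E'
from h import *
o=bot.get_obs();W=bot.camera("wrist");T=bot.camera("top");S=bot.camera("scene")
a=cv2.resize(W["frame"][100:220,190:310],(260,260));b=cv2.resize(T["frame"][130:210,200:300],(270,260));c=cv2.resize(S["frame"][160:260,200:300],(260,260))
cv2.imwrite("pics/f.png",np.hstack([a,b,c])[:,:,::-1])
save(T,"tf.png")
r=[]
for n in ["wedge_top"]:
  for p in(T,S):
    d=bot.tip_of(n,p);print([(np.round(np.array(q["centre"])*[512,384],1).tolist(),round(q["conf"],2)) for q in d[:2]])
    if d:r.append(ray(p,np.array(d[0]["centre"])*[512,384]))
if len(r)==2: print(tri(r))
E
```

```text
time: 35.1
ee_pos: [0.5288, 0.2658, 0.2737]
tcp_rot: [-56.4, 90.0, -152.6]
wrist_force: [-1.3, 0.8, 0.3]
opening: 0.0854
[([269.5, 166.5], 0.64)]
[([242.6, 191.2], 0.78)]
(array([ 0.61390697, -0.03206188,  0.12873227]), [np.float64(0.0013305470098481193), np.float64(0.0013305470098480326)])
```

View pics/f.png

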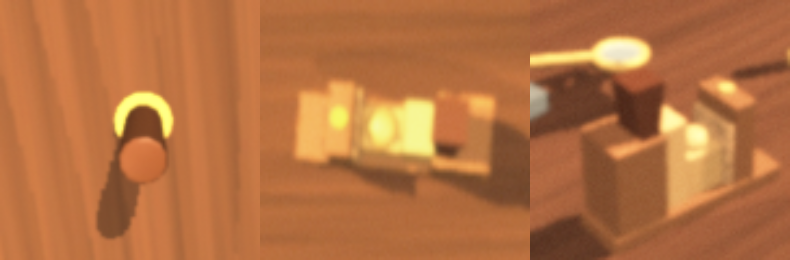

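View pics/tf.png

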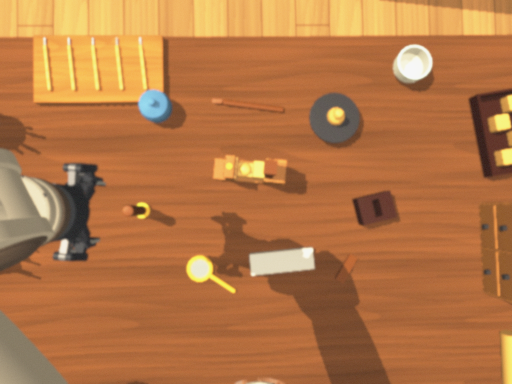

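Final pictures: striker upright and free at its place, wedge deep in the slot (top at z≈0.13), the other things unmoved. Handing in.

```bash
python3 -c "
from workcell import bot
print(bot.job_done()); print(bot.get_obs()['time'])"
```

```text
the job is handed in; nothing more can be done
None
the job is handed in; nothing more can be done
```

The job is done and handed in at about 35 s, of the 58 s allowed. No verdict was reported.

- **Wedge:** I lifted it out of its stand, set it thin end down in the vise slot and let go. It stood free and upright there before I struck it.
- **Driving:** I pushed it down with the striker's foot in steps of 2 mm or less, until it stopped after about 16.5 mm. The last push read about 16.6 N at the wrist, so roughly 17.5 N on the wedge after allowing for the striker's weight. That is inside the 13–20 N range and well under 35 N.
- **Striker:** I put it back where it had stood, released it and withdrew the arm upward.

**Last checks:**
- The striker is upright and free.
- The wedge stayed deep after I lifted off. Its top is at about 0.129 m by the cameras and 0.133 m by the arm, so the thin end is about 57–61 mm below the mouth.
- The blank is upright and against the end stop's cork face.
- The pot, loupe, whetstone, burnisher and shim look unmoved in the overhead picture.

The force between jaw and blank cannot be measured directly, so I infer that it is held tight from the final push. The camera and arm heights for the wedge top differ by about 4 mm, which does not affect the result.

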